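# Nest the drained steel beakers

### The arm

A 6-joint arm with a two-finger parallel gripper is mounted at the origin on the work surface. World frame = base frame: x ahead of the robot, y to its left, z up, the work surface at z = 0. Lengths are in m, angles in rad, forces in N, time in s.
With the tool pointing down it reaches from about 0.3 to 0.875 m from the base axis. Payload 6.4 kg.
Tool frame: the origin (TCP) lies between the finger pads; the fingertips stand 8 mm ahead of it and the grasp point (between the pads) lies 11 mm behind it; z points along the fingers, y is the direction in which the jaws open and shut (so a half turn about z gives the same grasp; the last joint's range is limited). The gripper opens to 85 mm and grips with 20 to 120 N. Pads are 22 mm wide; open, the fingers measure 114 mm over their backs; the gripper's body (76 mm by 85 mm) begins 54 mm behind the grasp point. The pads swing forward as they close: fully open they stand 13 mm farther back than shut.
Start: joints at [-1.524, 0.181, 1.607, -0, 1.354, -0.206], TCP at [0.144, -0.557, 0.239] pointing down, gripper open.
Joint ranges: [-2.99, 2.99], [-0.89, 2.07], [0.3, 2.58], [-1.14, 4.28], [0, 2.63], [-3.12, 3.12]. Speed limits (rad/s): [2.57, 2.57, 3.01, 3.14, 3.14, 3.14].

### API

Orientations are given as a 3x3 rotation matrix whose columns are the frame's x, y, z axes.
In Python, from bench import manip, eyes gives the robot as it stands.
- The arm moves only by the tool apply_moves, never from a script. Its argument "commands" is a list of rows, each a list of 5 numbers: the finger opening in cm, from 0 to 8.54, then the shift along the tool's x, y, z in cm, then the turn about the tool's z in rad. In form: [[hand, dx, dy, dz, turn], ...]. A call has 1 to 12 rows; each row shifts and turns the commanded pose from where the row before left it, along the tool's axes as they then stand; what a row does not reach is not made up. A row lasts 1/8 s, in which the tool goes at most 62.5 mm and 10.7 degrees, less where a joint would pass 70% of its speed; a pose out of reach is approached as far as the arm can. A call with a gripper value outside its range is refused whole. The fingers move at their own pace and stop on an object; "squeeze" is the grip in N (left out, the last holds). Time passes only in rows, so rows that do not move let the fingers close. It gives the time, the measured TCP pose, the force and the opening at its end, in the units of the state.
- manip.get_state(): the state, without advancing time (a new reading comes with each control period).
- eyes.camera(name): name is "scene" or "side" or "wrist"; returns the picture (420x560x3 uint8, red, green, blue); there is no depth.
- eyes.get_calibration(name): a dict with "intrinsics" (3x3 intrinsics, pixels), "xyz" and "rotation" of the camera in the world. Camera axes: x right, y down, z forward; pixel columns grow to the right and rows downward; lengths in m; the calibration is good to about 2 mm. A picture is of the moment at which its call begins: read the wrist's pose just before it. get_calibration takes no time and is no camera call; for the wrist camera it gives the pose at the moment of the call.
- manip.finish_job(): hands the job in, once; it reports no verdict.
The state is a dict: "time_s": time; "joint_pos": joint angles; "qvel": joint speeds; "tau": joint torques, N m; "position": TCP position; "tcp_rot": TCP orientation; "contact_force": force on the tool from outside, world axes, zero at the start; "wrist_torque": the same for the moment, N m; "opening": finger opening in m.
Only numpy, scipy, OpenCV 4.12 (cv2) and the standard library are available. Lean on these libraries where they do the work, as an engineer would, in place of code of your own. Each camera call takes 0.05 s, during which the arm holds its last target. There are 200 camera calls.

### The job

Put the clean steel beakers away: nest all of them mouth down on the middle of the sheet of bench paper, each one standing flat under the next larger, with the smallest innermost and the big one from the bench over them all. Draw each beaker straight up out of the light draining stand, so that the stand does not tip, lift or get dragged out of place, and do not disturb the other things on the bench.

Things in the scene. Friction and masses are not known exactly. Their poses are not given: they have to be found in the camera images.
- beaker_25: Straight-sided steel beaker without spout, 34 mm outside diameter, 44 mm tall, wall 2 mm, about 26 g, mouth down in its pocket of the stand at stand x = 0, y = +111.0 mm. Origin at the centre of its open rim; z points from the rim to the closed end (up while mouth down). Absent in some runs.
- beaker_50: Straight-sided steel beaker without spout, 43 mm outside diameter, 50 mm tall, wall 2 mm, about 36 g, mouth down in its pocket of the stand at stand x = 0, y = +50.5 mm. Origin at the centre of its open rim; z points from the rim to the closed end (up while mouth down). Absent in some runs.
- beaker_100: Straight-sided steel beaker without spout, 52 mm outside diameter, 56 mm tall, wall 2 mm, about 48 g, mouth down in its pocket of the stand at stand x = 0, y = -19.0 mm. Origin at the centre of its open rim; z points from the rim to the closed end (up while mouth down). Absent in some runs.
- beaker_150: Straight-sided steel beaker without spout, 61 mm outside diameter, 62 mm tall, wall 2 mm, about 62 g, mouth down in its pocket of the stand at stand x = 0, y = -97.5 mm. Origin at the centre of its open rim; z points from the rim to the closed end (up while mouth down). Absent in some runs.
- beaker_250: The largest stainless steel beaker of the set, 70 mm outside diameter, 68 mm tall, wall 2 mm, about 105 g with its heavy rolled rim (74 mm across), standing mouth down by itself on the bench beside the sheet of paper; always present. Origin at the centre of its open rim, z from the rim to the closed end (up while mouth down).
- stand: Light (160 g) draining stand of white wire, feet 50 mm apart in x, 284 mm in y. Origin on the bench under its middle; four pockets in a row along its y. Rims rest 40 mm above the bench; each pocket is a cage of upright wires, 1.8 mm play all round, top ring 55 mm above the bench. Beakers stand 22 mm apart wall to wall: finger room only on their x sides. Tips or drags if a beaker is pulled askew.
- paper: The storage place: a flat 200 mm square sheet of white bench paper, under 1 mm thick (level with the bench), taped down. Origin at its centre.
- petri_dish: Bystander: closed petri dish, 90 mm across, 16 mm high. Origin at the centre of its underside.
- reagent_bottle: Bystander: amber glass bottle, 56 mm across, 115 mm tall. Origin at the centre of its underside.
- slide_box: Bystander: grey slide box, 85 x 100 x 33 mm. Origin at the centre of its underside.
- timer: Bystander: white bench timer, 62 x 62 x 18 mm. Origin at the centre of its underside.
- wash_bottle: Bystander: white wash bottle, 72 mm across, 195 mm tall, full and heavy. Origin at the centre of its underside.
Not all that is in view belongs to the job. Leave any green, orange or purple look-alike of the beaker_100 alone.

How it is judged:
By the outcome, as a careful person would: the job done as asked, in the order asked, and still so for the second after the job is handed in, with the robot touching nothing.
Of beaker_25, beaker_50, beaker_100, beaker_150 only 3 to 4 are there at a start; the rules pass over those that are not, and their reading is None.
At some moment in a run one of beaker_250 may be knocked a few centimetres aside while the robot is not near it.
It also fails if it takes over 210 s, if anything falls off the work surface, if the arm or the gripper's body presses on something with over 40 N, if the wrist force passes 120 N, or if a joint passes its speed limit or range.

## Working session

There is one attempt and no reset: what is moved stays moved. The work goes in short steps, Python scripts to look and compute and a tool call to move; the robot and the scene stay as the last step left them, time stands still between calls to the robot, and variables do not carry over. Pictures are saved under pics/ and viewed, about 12 in all and at most 16, crops included, and the job is handed in when it is done.

Besides the shell and the picture viewer there is one more tool, called after "Call:" by a JSON object that holds its "method" and its "body", one argument or row to a line. apply_moves: Moves the arm, as the interface text tells. Its arguments: {"type":"object","properties":{"commands":{"type":"array","items":{"type":"array","items":{"type":"number"}}},"squeeze":{"type":"number"}},"required":["commands"]}

```bash
ls; mkdir -p pics
python3 - <<'E'
from bench import manip, eyes
import cv2, numpy as np
s=manip.get_state(); print(s['time_s'],s['position'],s['tcp_rot'],s['opening'])
for n in ('scene','side'):
    c=eyes.get_calibration(n); print(n,c)
    cv2.imwrite(f'pics/{n}0.png',cv2.cvtColor(eyes.camera(n),cv2.COLOR_RGB2BGR))
a=cv2.imread('pics/scene0.png');b=cv2.imread('pics/side0.png')
E
```

```text
pics
0.0 [ 0.14380202 -0.55615303  0.23834471] [[ 9.68218025e-01  2.50107677e-01 -7.76383888e-05]
 [ 2.50107394e-01 -9.68216359e-01  1.83690749e-03]
 [ 3.84253908e-04 -1.79794488e-03 -9.99998310e-01]] 0.08532427592484505
scene {'intrinsics': array([[385.99727309,   0.        , 278.16513727],
       [  0.        , 385.99727309, 210.30034198],
       [  0.        ,   0.        ,   1.        ]]), 'xyz': array([1.02966414, 0.25224602, 0.77329688]), 'rotation': array([[-0.43627807,  0.7298706 , -0.52626073],
       [ 0.89977365,  0.3592584 , -0.24767069],
       [ 0.00829603, -0.58156883, -0.8134549 ]])}
side {'intrinsics': array([[429.2188687 ,   0.        , 280.34277693],
       [  0.        , 429.2188687 , 217.61210582],
       [  0.        ,   0.        ,   1.        ]]), 'xyz': array([0.1261232 , 0.67219122, 1.03320435]), 'rotation': array([[-0.82256184, -0.44695768,  0.35159756],
       [-0.56856247,  0.63403833, -0.52414894],
       [ 0.01134607, -0.6310501 , -0.7756591 ]])}
```

View pics/scene0.png

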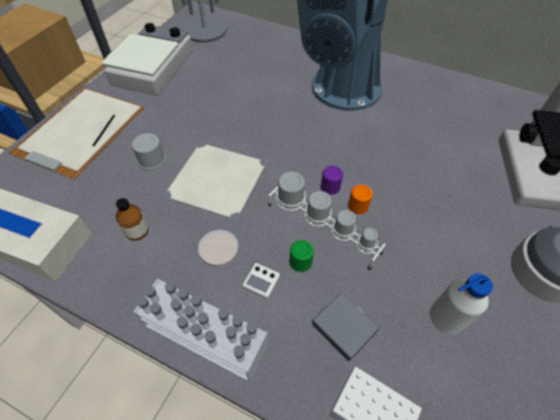

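View pics/side0.png

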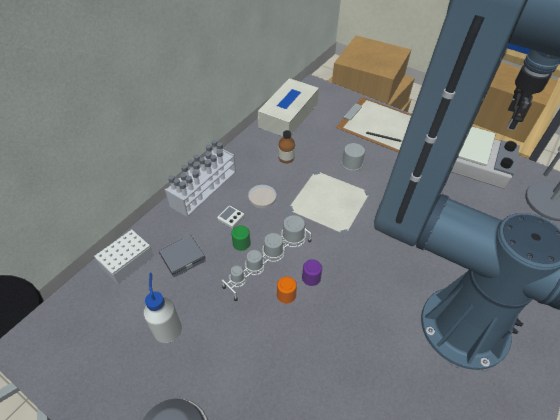

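Candidates in the scene view:
- **Steel cups in the stand:** (290,185), (318,207), (345,224) and (369,238). These are the 150, 100, 50 and 25, so all four are present.
- **Big steel beaker:** (148,150), alone beside the paper (217,179).
- **Look-alikes to leave alone:** purple (332,180), orange (360,199), green (301,256).

Next I'll get rough positions.

```bash
cat > h.py <<'E'
from bench import manip, eyes
import cv2, numpy as np
def ray(c,u,v,z):
    d=c['rotation']@np.linalg.inv(c['intrinsics'])@np.array([u,v,1.]); o=c['xyz']
    return (o+d*(z-o[2])/d[2])
def proj(c,P):
    q=(np.atleast_2d(P)-c['xyz'])@c['rotation']; q=q@c['intrinsics'].T
    return q[:,:2]/q[:,2:]
def bgr(n): return cv2.cvtColor(eyes.camera(n),cv2.COLOR_RGB2BGR)
def circ(c,x,y,z,r,n=48):
    t=np.linspace(0,2*np.pi,n); return proj(c,np.c_[x+r*np.cos(t),y+r*np.sin(t),0*t+z])
E
python3 - <<'E'
from h import *
cs=eyes.get_calibration('scene');cd=eyes.get_calibration('side')
for n,u,v,u2,v2,z in [('150',291,181,293,226,.102),('100',319,202,273,241,.096),('50',345,218,254,258,.09),('25',370,234,237,272,.084),('250',147,143,353,151,.068),('purple',332,174,313,267,.056),('orange',361,193,287,284,.056),('green',301,249,241,233,.056),('paper',217,180,330,201,0)]:
    print(n,ray(cs,u,v,z)[:2].round(3),ray(cd,u2,v2,z)[:2].round(3))
a=cv2.imread('pics/scene0.png')[150:280,240:400]; b=cv2.imread('pics/side0.png')[200:310,200:340]
cv2.imwrite('pics/crop0.png',cv2.resize(a,None,fx=4.5,fy=4.5,interpolation=cv2.INTER_CUBIC))
E
```

```text
150 [0.509 0.038] [0.503 0.047]
100 [0.532 0.117] [0.521 0.117]
50 [0.542 0.182] [0.532 0.187]
25 [0.553 0.243] [0.545 0.244]
250 [ 0.531 -0.356] [ 0.528 -0.354]
purple [0.409 0.105] [0.4   0.102]
orange [0.434 0.188] [0.428 0.185]
green [0.635 0.122] [0.629 0.123]
paper [ 0.512 -0.168] [ 0.503 -0.174]
```

View pics/crop0.png

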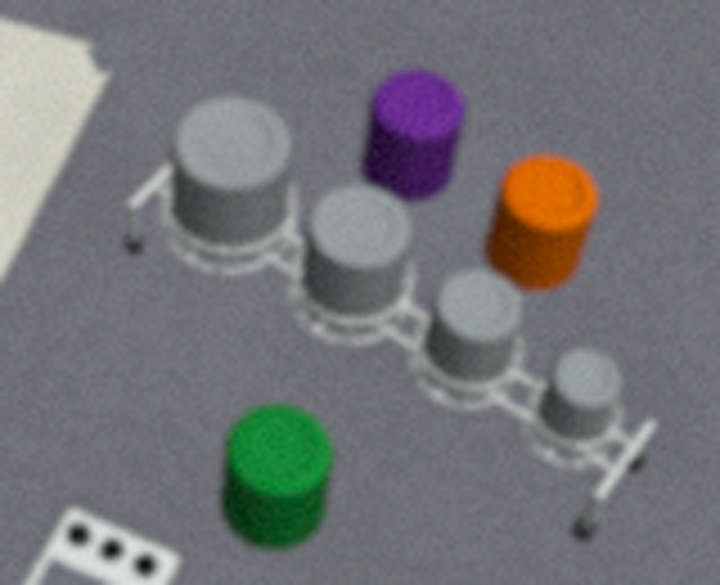

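The crop shows four steel beakers in the stand, shrinking from left to right, with the purple, orange and green cups standing free. Now I'll raise the tool and turn it to the stand's axis.

Call:
{"method": "apply_moves", "body": {
  "commands": [
    [8.5,0,0,-2,-0.18],
    [8.5,0,0,-2,-0.18],
    [8.5,0,0,-2,-0.18],
    [8.5,0,0,0,-0.18],
    [8.5,0,0,0,-0.18],
    [8.5,0,0,0,-0.18],
    [8.5,0,0,0,-0.03]
  ]
}}

```text
time_s: 0.98
position: [0.1439, -0.5565, 0.2988]
tcp_rot: [[0.206, 0.978, -0.0], [0.978, -0.206, 0.001], [0.001, -0.0, -1.0]]
contact_force: [1.1, -0.2, 1.5]
opening: 0.0848
```

```bash
cat >> h.py <<'E'
def plan(x,y,z,jaw=None):
    """tool-axis shift (cm) to TCP target; turn (rad) to bring tool y to world angle jaw"""
    s=manip.get_state(); R=s['tcp_rot']; t=None
    if jaw is not None:
        t=-((jaw-np.arctan2(R[1,1],R[0,1])+np.pi/2)%np.pi-np.pi/2)
    return (R.T@(np.array([x,y,z])-s['position'])*100).round(2), None if t is None else round(t,4)
E
python3 - <<'E'
from h import *
s=manip.get_state();print(s['time_s'],s['position'].round(4),s['tcp_rot'].round(3),s['contact_force'])
c=eyes.get_calibration('wrist');print(c['intrinsics'],(s['tcp_rot'].T@(c['xyz']-s['position'])).round(4),(s['tcp_rot'].T@c['rotation']).round(3))
print(plan(.53,.14,.3,np.arctan2(-.209,.978)))
E
```

```text
0.975 [ 0.1439 -0.5565  0.2988] [[ 0.206  0.978 -0.   ]
 [ 0.978 -0.206  0.001]
 [ 0.001 -0.    -1.   ]] [ 1.11014962 -0.22730997  1.5196338 ]
[[377.86939729   0.         284.10079126]
 [  0.         377.86939729 209.20803888]
 [  0.           0.           1.        ]] [ 0.0759 -0.0003 -0.1357] [[ 0.001 -0.957 -0.291]
 [ 1.     0.     0.001]
 [-0.001 -0.291  0.957]]
(array([ 7.612e+01,  2.340e+01, -6.000e-02]), np.float64(0.0026))
```

Call:
{"method": "apply_moves", "body": {
  "commands": [
    [8.5,5.8,1.8,0,0],
    [8.5,5.8,1.8,0,0],
    [8.5,5.8,1.8,0,0],
    [8.5,5.8,1.8,0,0],
    [8.5,5.8,1.8,0,0],
    [8.5,5.8,1.8,0,0],
    [8.5,5.8,1.8,0,0],
    [8.5,5.8,1.8,0,0],
    [8.5,5.8,1.8,0,0],
    [8.5,5.8,1.8,0,0],
    [8.5,5.8,1.8,0,0],
    [8.5,5.8,1.8,0,0]
  ]
}}

```text
time_s: 2.48
position: [0.4996, 0.0817, 0.2994]
tcp_rot: [[0.209, 0.978, 0.001], [0.978, -0.209, -0.0], [-0.0, 0.001, -1.0]]
contact_force: [1.4, -0.4, 0.4]
opening: 0.0852
```

Call:
{"method": "apply_moves", "body": {
  "commands": [
    [8.5,5.5,1.5,0,0],
    [8.5,0,0,0,0],
    [8.5,0,0,0,0]
  ]
}}

```text
time_s: 2.85
position: [0.5245, 0.1303, 0.2988]
tcp_rot: [[0.207, 0.978, -0.001], [0.978, -0.207, -0.0], [-0.001, -0.001, -1.0]]
contact_force: [0.3, -0.2, 0.5]
opening: 0.0848
```

Run:
```python
from h import *
s=manip.get_state();print(s['position'].round(4),s['tcp_rot'].round(4),s['joint_pos'].round(2))
c=eyes.get_calibration('wrist');a=bgr('wrist');np.save('w1.npy',a);np.savez('w1c.npz',**c)
cv2.imwrite('pics/w1.png',a)
```

```text
[0.5245 0.1303 0.2988] [[ 2.074e-01  9.783e-01 -1.200e-03]
 [ 9.783e-01 -2.074e-01 -5.000e-04]
 [-7.000e-04 -1.100e-03 -1.000e+00]] [ 0.02  0.06  1.62 -0.    1.46  0.23]
```

View pics/w1.png

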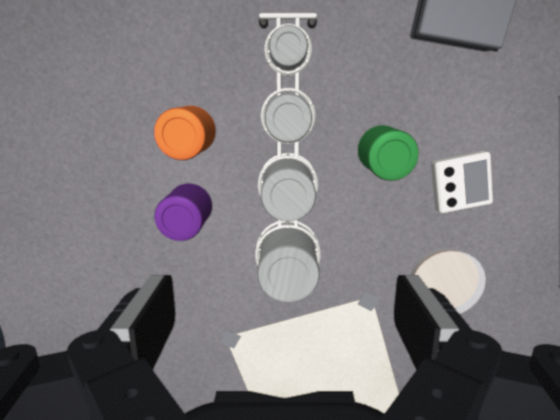

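The wrist view shows the tops of the 25, 50, 100 and 150 at about (289,46), (288,117), (289,192) and (289,275). The paper is at the bottom. I'll refine the stand pose by fitting circles to the edges.

```bash
cat >> h.py <<'E'
from scipy.optimize import minimize
from scipy.ndimage import map_coordinates
def edge(g,c,x,y,z,r):
    """mean |brightness step| along a horizontal circle"""
    i=circ(c,x,y,z,r-.0012,96);o=circ(c,x,y,z,r+.0012,96)
    s=lambda p:map_coordinates(g,[p[:,1],p[:,0]],order=1,mode='nearest')
    return np.mean(np.clip(np.abs(s(i)-s(o)),0,40))
def fit(f,x0,step):
    best=None
    for k in range(8):
        x=np.array(x0)+(0 if k==0 else np.random.default_rng(k).normal(size=len(x0))*np.array(step))
        sim=np.vstack([x]+[x+np.eye(len(x0))[j]*step[j] for j in range(len(x0))])
        r=minimize(lambda p:-f(p),x,method='Nelder-Mead',options=dict(initial_simplex=sim,xatol=1e-5,fatol=1e-4))
        if best is None or r.fun<best.fun: best=r
    return best.x,-best.fun
B=[(.111,.034,.044),(.0505,.043,.05),(-.019,.052,.056),(-.0975,.061,.062)]
E
python3 - <<'E'
from h import *
a=np.load('w1.npy');c=dict(np.load('w1c.npz'));g=cv2.GaussianBlur(cv2.cvtColor(a,cv2.COLOR_BGR2GRAY).astype(float),(0,0),.8)
px=[(289,46),(288,117),(289,192),(289,275)]
P=[]
for (yy,d,h),p in zip(B,px):
    q0=ray(c,*p,.04+h)[:2]
    q,s=fit(lambda v:edge(g,c,v[0],v[1],.04+h,d/2),q0,(.003,.003)); P.append(q); print(d,q0.round(4),q.round(4),round(s,1))
P=np.array(P);ys=np.array([b[0] for b in B])
k=np.polyfit(ys,P,1);print('dir',k[0],'origin',k[1],np.linalg.norm(k[0]),'yaw',np.arctan2(-k[0][0],k[0][1]))
print('resid mm',((P-np.outer(ys,k[0])-k[1])*1e3).round(1))
o=a.copy()
for (yy,d,h),q in zip(B,P):
    cv2.polylines(o,[(circ(c,q[0],q[1],.04+h,d/2)*16).round().astype(np.int32)],True,(0,0,255),1,cv2.LINE_AA,4)
cv2.imwrite('pics/w1o.png',cv2.resize(o[0:320,220:360],None,fx=1.8,fy=1.8))
E
```

```text
0.034 [0.5524 0.2423] [0.5541 0.243 ] 31.9
0.043 [0.5395 0.1849] [0.5394 0.1864] 31.5
0.052 [0.5267 0.1191] [0.525  0.1238] 25.2
0.061 [0.5101 0.0392] [0.508  0.0406] 24.8
dir [0.21935899 0.96541518] origin [0.52914753 0.13759502] 0.9900226488484734 yaw -0.22342385953253907
resid mm [[ 0.6 -1.8]
 [-0.8  0.1]
 [ 0.   4.6]
 [ 0.2 -2.9]]
```

View pics/w1o.png

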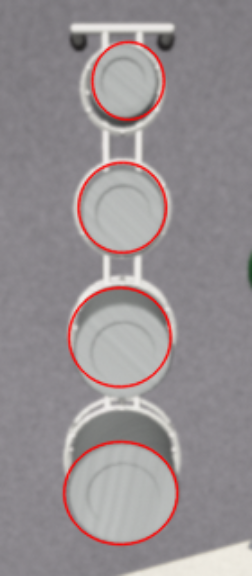

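The unconstrained fit locks onto wires on the 100 and 25 circles. I'll fit all four together with the known spacing instead.

Run:
```python
from h import *
a=np.load('w1.npy');c=dict(np.load('w1c.npz'));g=cv2.GaussianBlur(cv2.cvtColor(a,cv2.COLOR_BGR2GRAY).astype(float),(0,0),.8)
def pts(v): return [(v[0]-np.sin(v[2])*y,v[1]+np.cos(v[2])*y) for y,_,_ in B]
f=lambda v:sum(edge(g,c,*q,.04+h,d/2) for q,(_,d,h) in zip(pts(v),B))
v,s=fit(f,(.5285,.1365,-.21),(.003,.003,.01));print(v,s)
o=a.copy()
for (yy,d,h),q in zip(B,pts(v)):
    print(np.round(q,4), edge(g,c,*q,.04+h,d/2))
    cv2.polylines(o,[(circ(c,*q,.04+h,d/2)*16).round().astype(np.int32)],True,(0,0,255),1,cv2.LINE_AA,4)
cv2.imwrite('pics/w1p.png',cv2.resize(o[0:320,220:360],None,fx=1.8,fy=1.8))
```

```text
[ 0.52866284  0.13637666 -0.21301303] 105.09539202179056
[0.5521 0.2449] 30.045788984387514
[0.5393 0.1857] 29.95066357978151
[0.5246 0.1178] 20.713374609936622
[0.5081 0.0411] 24.38556484768492
```

View pics/w1p.png

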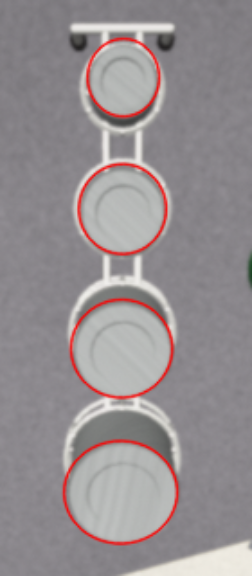

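The joint fit sits well on all four tops: the stand is at (0.5287, 0.1364), yaw -0.213. I'll hover over beaker_25 and refine from close by.

Run:
```python
from h import *
print(plan(.5521,.2449,.14,-.213))
```

```text
(array([11.85,  0.31, 15.89]), np.float64(0.0033))
```

Call:
{"method": "apply_moves", "body": {
  "commands": [
    [8.5,5.9,0.3,0,0.003],
    [8.5,5.9,0,0,0],
    [8.5,0,0,5.3,0],
    [8.5,0,0,5.3,0],
    [8.5,0,0,5.3,0],
    [8.5,0,0,0,0],
    [8.5,0,0,0,0]
  ]
}}

```text
time_s: 3.78
position: [0.5539, 0.2445, 0.1428]
tcp_rot: [[0.211, 0.977, 0.003], [0.977, -0.211, 0.001], [0.001, 0.003, -1.0]]
contact_force: [1.3, 0.8, -0.2]
opening: 0.0853
```

```bash
cat >> h.py <<'E'
def close(name,x0,z,r,step=.003,n='wrist'):
    """fit a top circle near x0 in a fresh picture; saves picture with the fit"""
    c=eyes.get_calibration(n);a=bgr(n)
    g=cv2.GaussianBlur(cv2.cvtColor(a,cv2.COLOR_BGR2GRAY).astype(float),(0,0),.8)
    q,s=fit(lambda v:edge(g,c,v[0],v[1],z,r),x0,(step,step))
    cv2.polylines(a,[(circ(c,*q,z,r)*16).round().astype(np.int32)],True,(0,0,255),1,cv2.LINE_AA,4)
    cv2.imwrite(f'pics/{name}.png',a); return q.round(4),round(s,1),proj(c,[*q,z]).round(0)
E
python3 - <<'E'
from h import *
print(manip.get_state()['position'])
print(close('h25',(.5521,.2449),.084,.017))
print(plan(.5521,.2449,.067,-.213))
E
```

```text
[0.55391621 0.24451795 0.14276096]
(array([0.5518, 0.2535]), np.float64(27.4), array([[277., 224.]]))
(array([-0.07, -0.27,  7.66]), np.float64(0.0006))
```

View pics/h25.png

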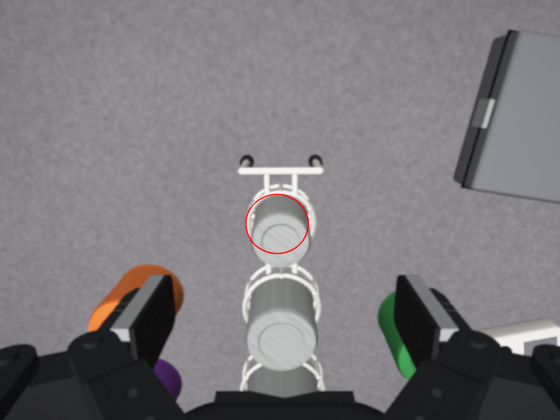

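The fit was caught by the ring wire. The real top of the 25 is centred at about (282,239) and the 50's at (282,338), so I'll use those pixels with a tight search.

Run:
```python
from h import *
c=eyes.get_calibration('wrist')
print(ray(c,282,239,.084),ray(c,282,338,.09))
for r in [1]:
  pass
print(proj(c,[.5521,.2449,.084]),proj(c,[.5393,.1857,.09]),(circ(c,.5521,.2449,.084,.017)[:,0].min(),circ(c,.5521,.2449,.084,.017)[:,0].max()))
print(close('h25b',ray(c,282,239,.084)[:2],.084,.017,.0007),plan(.5521,.2449,.067,-.213))
```

```text
[0.55355487 0.24451652 0.084     ] [0.5409588  0.18635424 0.09      ]
[[279.28420107 238.88853047]] [[279.46352789 339.46034824]] (np.float64(248.5646990760154), np.float64(309.94210372965966))
(array([0.5537, 0.2432]), np.float64(27.4), array([[283., 241.]])) (array([-0.09, -0.28,  7.68]), np.float64(0.0009))
```

Call:
{"method": "apply_moves", "body": {
  "commands": [
    [8.5,0,0,2.6,0],
    [8.5,0,0,2.6,0],
    [8.5,0,0,2.0,0],
    [8.5,0,0,0,0],
    [8.5,0,0,0,0]
  ]
}}

```text
time_s: 4.5
position: [0.5534, 0.2454, 0.0697]
tcp_rot: [[0.209, 0.978, 0.002], [0.978, -0.209, 0.0], [0.001, 0.002, -1.0]]
contact_force: [0.2, 0.1, 0.1]
opening: 0.0852
```

Run:
```python
from h import *
print(plan(.5536,.2443,.067,-.213), manip.get_state()['contact_force'],manip.get_state()['tcp_rot'][2])
```

```text
(array([-0.11,  0.04,  0.27]), np.float64(0.002)) [0.17097533 0.06591656 0.06662073] [ 8.76744776e-04  1.90282381e-03 -9.99997805e-01]
```

Call:
{"method": "apply_moves", "body": {
  "commands": [
    [6,-0.05,0,0.2,0],
    [4.5,0,0,0,0],
    [3.0,0,0,0,0],
    [3.0,0,0,0,0],
    [3.0,0,0,0,0],
    [3.0,0,0,0,0]
  ],
  "squeeze": 25
}}

```text
time_s: 5.25
position: [0.5526, 0.2447, 0.0667]
tcp_rot: [[0.209, 0.978, 0.001], [0.978, -0.209, 0.0], [0.0, 0.001, -1.0]]
contact_force: [-1.2, 0.4, 3.6]
opening: 0.0333
```

Call:
{"method": "apply_moves", "body": {
  "commands": [
    [3.0,0,0,-0.5,0],
    [3.0,0,0,-1,0],
    [3.0,0,0,-1,0],
    [3.0,0,0,-2,0],
    [3.0,0,0,-3,0],
    [3.0,0,0,-3.5,0],
    [3.0,0,0,0,0]
  ]
}}

```text
time_s: 6.12
position: [0.5548, 0.2453, 0.1814]
tcp_rot: [[0.209, 0.978, 0.008], [0.978, -0.209, 0.002], [0.003, 0.007, -1.0]]
contact_force: [0.8, 0.3, -0.5]
opening: 0.0334
```

Run:
```python
from h import *
cv2.imwrite('pics/side1.png',bgr('side'))
a=cv2.imread('pics/side1.png')[120:320,190:420]
cv2.imwrite('pics/l25.png',np.hstack([cv2.resize(a,None,fx=1.7,fy=1.7,interpolation=cv2.INTER_CUBIC),cv2.resize(bgr('wrist'),None,fx=.7,fy=.81)]))
print(plan(.508,-.171,.16))
```

```text
(array([-41.59,   4.35,   1.72]), None)
```

View pics/l25.png

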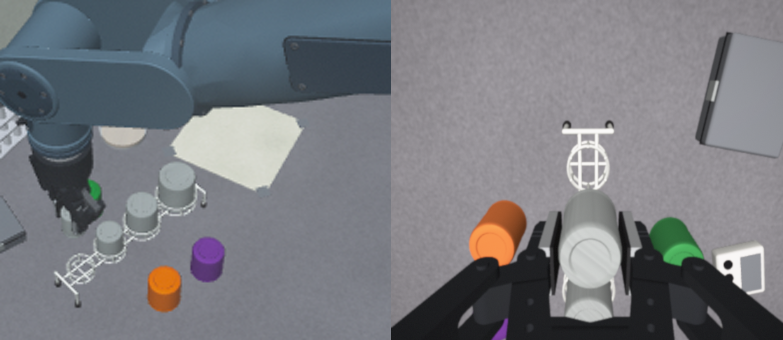

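beaker_25 came out cleanly: the pocket is empty and the stand is in place. Next I need the paper centre from the first pictures.

Run:
```python
from h import *
for n,u,v in (('scene',217,180),('side',330,201)):
    a=cv2.imread(f'pics/{n}0.png');c=eyes.get_calibration(n)
    h=cv2.cvtColor(a,cv2.COLOR_BGR2GRAY); _,m=cv2.threshold(h,175,255,0)
    k,l,st,ce=cv2.connectedComponentsWithStats(m); i=l[v,u]
    yx=np.argwhere(l==i);P=np.array([ray(c,x,y,0)[:2] for y,x in yx])
    # area-weighted by local jacobian: use the hull rectangle
    r=cv2.minAreaRect((P*1000).astype(np.float32)); print(n,st[i],r)
s=manip.get_state(); c=eyes.get_calibration('wrist')
```

```text
scene [ 169  145   94   71 4322] ((506.09130859375, -173.46572875976562), (199.01820373535156, 199.51914978027344), 5.524488925933838)
side [ 291  173   76   59 2794] ((506.9956970214844, -175.64385986328125), (199.45606994628906, 198.85708618164062), 5.478923797607422)
```

Run:
```python
from h import *
print(plan(.5065,-.1745,.181,-.213))
```

```text
(array([-41.96,   4.28,  -0.38]), np.float64(0.0021))
```

Call:
{"method": "apply_moves", "body": {
  "commands": [
    [3.0,-5,0.5,0,0],
    [3.0,-5,0.5,0,0],
    [3.0,-5,0.5,0,0],
    [3.0,-5,0.5,0,0],
    [3.0,-5,0.5,0,0],
    [3.0,-5,0.5,0,0],
    [3.0,-5,0.5,0,0],
    [3.0,-5,0.5,0,0],
    [3.0,-2,0.3,0,0],
    [3.0,0,0,5,0],
    [3.0,0,0,5,0],
    [3.0,0,0,0,0]
  ]
}}

```text
time_s: 7.72
position: [0.5027, -0.1722, 0.0719]
tcp_rot: [[0.209, 0.978, -0.009], [0.978, -0.209, 0.006], [0.004, -0.01, -1.0]]
contact_force: [-0.4, 1.0, 0.2]
opening: 0.0334
```

Run:
```python
from h import *
print(plan(.5065,-.1745,.0275,-.213),manip.get_state()['position'])
```

```text
(array([-0.17,  0.47,  4.43]), np.float64(0.0023)) [ 0.50266319 -0.17216304  0.07185502]
```

Call:
{"method": "apply_moves", "body": {
  "commands": [
    [3.0,-0.1,0.3,1.5,0],
    [3.0,0,0,1.5,0],
    [3.0,0,0,0.8,0],
    [3.0,0,0,0,0],
    [3.0,0,0,0,0]
  ]
}}

```text
time_s: 8.35
position: [0.5095, -0.1768, 0.0388]
tcp_rot: [[0.209, 0.978, 0.001], [0.978, -0.209, -0.0], [-0.0, 0.001, -1.0]]
contact_force: [0.2, -0.1, -0.2]
opening: 0.0331
```

Call:
{"method": "apply_moves", "body": {
  "commands": [
    [3.0,0.15,-0.3,0.5,0],
    [3.0,0,0,0.3,0],
    [3.0,0,0,0.15,0],
    [3.0,0,0,0,0],
    [3.0,0,0,0,0]
  ]
}}

```text
time_s: 8.98
position: [0.5066, -0.1746, 0.0289]
tcp_rot: [[0.209, 0.978, 0.0], [0.978, -0.209, -0.0], [-0.0, 0.0, -1.0]]
contact_force: [-0.3, 1.0, -0.1]
opening: 0.0333
```

Call:
{"method": "apply_moves", "body": {
  "commands": [
    [3.0,0,0,0.1,0],
    [3.0,0,0,0.05,0],
    [3.0,0,0,0,0],
    [3.0,0,0,0,0]
  ]
}}

```text
time_s: 9.48
position: [0.5065, -0.1745, 0.0273]
tcp_rot: [[0.209, 0.978, -0.0], [0.978, -0.209, -0.0], [-0.0, -0.0, -1.0]]
contact_force: [0.1, -0.3, -0.2]
opening: 0.0332
```

Call:
{"method": "apply_moves", "body": {
  "commands": [
    [3.0,0,0,0.05,0],
    [3.0,0,0,0,0],
    [3.0,0,0,0.05,0],
    [3.0,0,0,0,0],
    [3.0,0,0,0,0]
  ]
}}

```text
time_s: 10.1
position: [0.5066, -0.1746, 0.0268]
tcp_rot: [[0.209, 0.978, 0.0], [0.978, -0.209, -0.0], [-0.0, 0.0, -1.0]]
contact_force: [-2.2, 2.2, 6.3]
opening: 0.0334
```

Call:
{"method": "apply_moves", "body": {
  "commands": [
    [4.0,0,0,-0.05,0],
    [5.0,0,0,0,0],
    [6.0,0,0,0,0],
    [8.0,0,0,0,0],
    [8.5,0,0,-2,0],
    [8.5,0,0,-4,0],
    [8.5,0,0,-6,0],
    [8.5,0,0,0,0],
    [8.5,0,0,0,0],
    [8.5,0,0,0,0]
  ]
}}

```text
time_s: 11.35
position: [0.5054, -0.1739, 0.1451]
tcp_rot: [[0.209, 0.978, -0.003], [0.978, -0.209, 0.002], [0.001, -0.003, -1.0]]
contact_force: [1.0, 0.0, 0.1]
opening: 0.0854
```

Run:
```python
from h import *
print(manip.get_state()['position'])
print(close('p25',(.5066,-.1746),.044,.017,.0015))
a=cv2.imread('pics/p25.png'); p=np.array([280,220])
c=eyes.get_calibration('wrist');p=proj(c,[.5066,-.1746,.044])[0].astype(int);print(p)
s=bgr('scene');ps=proj(eyes.get_calibration('scene'),[.5066,-.1746,.03])[0].astype(int)
b=s[ps[1]-65:ps[1]+65,ps[0]-65:ps[0]+65]
y0=max(0,p[1]-100)
cv2.imwrite('pics/p25c.png',np.hstack([cv2.resize(a[y0:y0+200,p[0]-70:p[0]+130],(390,390),interpolation=cv2.INTER_CUBIC),cv2.resize(b,(390,390),interpolation=cv2.INTER_CUBIC)]))
print(y0)
```

```text
[ 0.50543516 -0.17388756  0.14511066]
(array([ 0.5062, -0.1756]), np.float64(33.6), array([[286., 217.]]))
[286 215]
115
```

View pics/p25c.png

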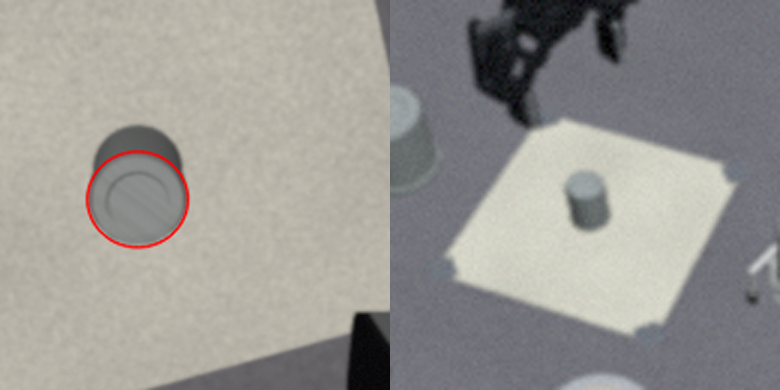

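beaker_25 stands upright at (0.5062, -0.1756), about 1 mm from the paper centre. Next is beaker_50.

Run:
```python
from h import *
print(plan(.5396,.1848,.17,-.213))
```

```text
(array([35.8 , -4.2 , -2.43]), np.float64(0.0019))
```

Call:
{"method": "apply_moves", "body": {
  "commands": [
    [8.5,5,-0.6,-2.4,0.002],
    [8.5,5,-0.6,0,0],
    [8.5,5,-0.6,0,0],
    [8.5,5,-0.6,0,0],
    [8.5,5,-0.6,0,0],
    [8.5,5,-0.6,0,0],
    [8.5,5,-0.6,0,0],
    [8.5,0.8,0,0,0],
    [8.5,0,0,0,0],
    [8.5,0,0,0,0],
    [8.5,0,0,0,0]
  ]
}}

```text
time_s: 12.82
position: [0.5411, 0.183, 0.1707]
tcp_rot: [[0.213, 0.977, -0.0], [0.977, -0.213, -0.0], [-0.0, -0.0, -1.0]]
contact_force: [0.7, -0.7, -0.1]
opening: 0.0851
```

Run:
```python
from h import *
s=manip.get_state();print(s['position'],s['tcp_rot'][:,2])
c=eyes.get_calibration('wrist');a=bgr('wrist')
P=[.5396,.1848,.09];p=proj(c,P)[0].astype(int);print(p)
cv2.polylines(a,[(circ(c,*P,.0215)*16).round().astype(np.int32)],True,(0,0,255),1,cv2.LINE_AA,4)
x0,y0=p[0]-70,p[1]-70;print(x0,y0)
cv2.imwrite('pics/h50.png',cv2.resize(a[y0:y0+140,x0:x0+140],None,fx=4,fy=4,interpolation=cv2.INTER_CUBIC))
```

```text
[0.54111845 0.18298594 0.17070882] [-2.26717456e-04 -2.03473207e-04 -9.99999954e-01]
[281 222]
211 152
```

View pics/h50.png

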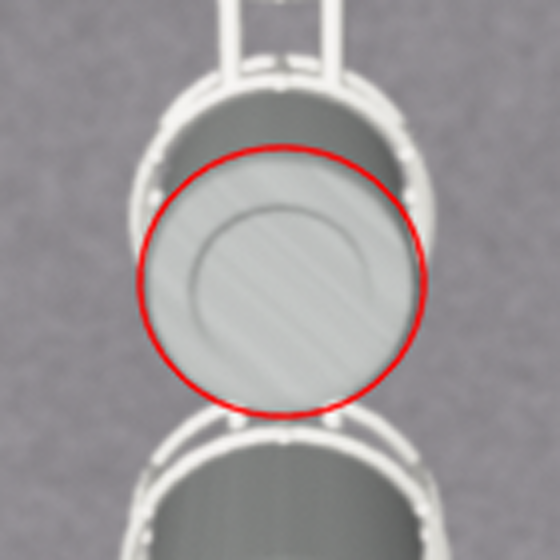

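The predicted circle matches the top of beaker_50 to about 0.5 mm, so the stand model is good. Going in.

Run:
```python
from h import *
print(plan(.5394,.1848,.070,-.213))
```

```text
(array([ 0.13, -0.21, 10.08]), np.float64(-0.0017))
```

Call:
{"method": "apply_moves", "body": {
  "commands": [
    [8.5,0.15,-0.2,0,0],
    [8.5,0,0,3,0],
    [8.5,0,0,3,0],
    [8.5,0,0,2.5,0],
    [8.5,0,0,1.2,0],
    [8.5,0,0,0,0],
    [8.5,0,0,0,0],
    [8.5,0,0,0,0]
  ]
}}

```text
time_s: 13.88
position: [0.5403, 0.1863, 0.075]
tcp_rot: [[0.211, 0.977, 0.002], [0.977, -0.211, 0.0], [0.001, 0.002, -1.0]]
contact_force: [0.5, 0.1, -0.0]
opening: 0.0848
```

Call:
{"method": "apply_moves", "body": {
  "commands": [
    [8.5,-0.15,-0.05,0.4,0],
    [8.5,0,0,0,0],
    [8.5,0,0,0,0],
    [6.5,0,0,0,0],
    [5.0,0,0,0,0],
    [3.9,0,0,0,0],
    [3.9,0,0,0,0],
    [3.9,0,0,0,0],
    [3.9,0,0,0,0]
  ],
  "squeeze": 25
}}

```text
time_s: 15.0
position: [0.5386, 0.1848, 0.0699]
tcp_rot: [[0.211, 0.977, 0.0], [0.977, -0.211, 0.0], [0.0, 0.0, -1.0]]
contact_force: [-1.1, -0.4, 1.8]
opening: 0.0428
```

Call:
{"method": "apply_moves", "body": {
  "commands": [
    [3.9,0,0,-0.5,0],
    [3.9,0,0,-1,0],
    [3.9,0,0,-1,0],
    [3.9,0,0,-2,0],
    [3.9,0,0,-3,0],
    [3.9,0,0,-3.5,0],
    [3.9,0,0,0,0],
    [3.9,0,0,0,0],
    [3.9,0,0,0,0]
  ]
}}

```text
time_s: 16.12
position: [0.5377, 0.1847, 0.1785]
tcp_rot: [[0.211, 0.977, -0.002], [0.977, -0.211, -0.0], [-0.001, -0.002, -1.0]]
contact_force: [-0.3, -0.5, 0.4]
opening: 0.043
```

```bash
cat >> h.py <<'E'
def inhand(name,zt,r):
    """offset along tool x of the held beaker (top at tool z=-zt), and crop with fit"""
    s=manip.get_state();R=s['tcp_rot'];p=s['position'];c=eyes.get_calibration('wrist');a=bgr('wrist')
    g=cv2.GaussianBlur(cv2.cvtColor(a,cv2.COLOR_BGR2GRAY).astype(float),(0,0),.8)
    t=np.r_[np.linspace(-1.1,1.1,60),np.linspace(-1.1,1.1,60)+np.pi]   # arcs clear of the fingers
    P=lambda o,rr:proj(c,p+np.c_[o+rr*np.cos(t),rr*np.sin(t),0*t-zt]@R.T)
    smp=lambda q:map_coordinates(g,[q[:,1],q[:,0]],order=1,mode='nearest')
    os=np.arange(-4,4.1,.25)/1e3
    e=[np.mean(np.clip(np.abs(smp(P(o,r-.001))-smp(P(o,r+.001))),0,40)) for o in os]
    b=os[int(np.argmax(e))]
    for o,col in((0,(0,255,0)),(b,(0,0,255))): 
        for u,v in P(o,r).round().astype(int): cv2.circle(a,(u,v),0,col,-1)
    cv2.imwrite(f'pics/{name}.png',cv2.resize(a[230:420,180:390],None,fx=2.6,fy=2.6)); return b*1e3,np.round(e,1)
E
python3 - <<'E'
from h import *
print(inhand('ih50',.0201,.0215)); print(plan(.5062,-.1756,.165,-.213),manip.get_state()['position'])
E
```

```text
(np.float64(0.5), array([13. , 14. , 15.3, 16.9, 18.7, 20.2, 21.4, 22.2, 23. , 23.6, 23.9,
       23.8, 23.5, 23. , 23.1, 24. , 25.8, 28.3, 29.7, 29.3, 28.6, 27.8,
       26.9, 26.1, 25.1, 24. , 22. , 19.7, 17.5, 15.6, 14.2, 13.3, 12.5]))
(array([-35.88,   4.54,   1.36]), np.float64(-0.0001)) [0.53770966 0.1846768  0.17846645]
```

View pics/ih50.png

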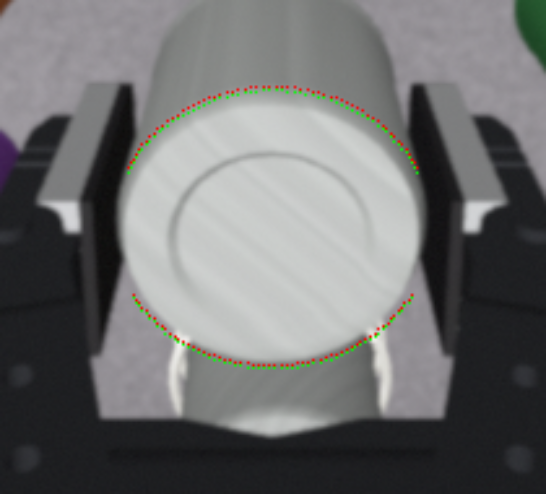

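The in-hand fit gives an offset of 0 to +0.5 mm. Carrying beaker_50 to above the 25.

Call:
{"method": "apply_moves", "body": {
  "commands": [
    [3.9,-5,0.6,0,0],
    [3.9,-5,0.6,0,0],
    [3.9,-5,0.6,0,0],
    [3.9,-5,0.6,0,0],
    [3.9,-5,0.6,0,0],
    [3.9,-5,0.6,0,0],
    [3.9,-4,0.7,0,0],
    [3.9,-1.9,0.2,0,0],
    [3.9,0,0,3,0],
    [3.9,0,0,3,0],
    [3.9,0,0,1,0],
    [3.9,0,0,0,0]
  ]
}}

```text
time_s: 17.68
position: [0.5063, -0.1749, 0.1092]
tcp_rot: [[0.211, 0.978, -0.002], [0.978, -0.211, 0.001], [0.001, -0.002, -1.0]]
contact_force: [-0.1, 0.0, 0.4]
opening: 0.0432
```

Call:
{"method": "apply_moves", "body": {
  "commands": [
    [3.9,0,0,0,0],
    [3.9,0,0,0,0]
  ]
}}

```text
time_s: 17.92
position: [0.5075, -0.1759, 0.111]
tcp_rot: [[0.211, 0.977, 0.002], [0.977, -0.211, -0.001], [-0.001, 0.002, -1.0]]
contact_force: [0.1, -0.0, -1.0]
opening: 0.0432
```

Run:
```python
from h import *
print(plan(.5062,-.1756,.03,-.213),manip.get_state()['position'])
```

```text
(array([ 0.01, -0.15,  8.1 ]), np.float64(0.0002)) [ 0.50746772 -0.17588404  0.11098603]
```

Call:
{"method": "apply_moves", "body": {
  "commands": [
    [3.9,0,-0.1,1,0],
    [3.9,0,0,1,0],
    [3.9,0,0,0.4,0],
    [3.9,0,0,0,0],
    [3.9,0,0,0,0],
    [3.9,0,0,0,0]
  ]
}}

```text
time_s: 18.68
position: [0.5059, -0.1755, 0.0861]
tcp_rot: [[0.211, 0.977, 0.0], [0.977, -0.211, -0.0], [-0.0, 0.0, -1.0]]
contact_force: [0.0, 0.0, -0.5]
opening: 0.0431
```

Within 0.3 mm. Descending slowly.

Call:
{"method": "apply_moves", "body": {
  "commands": [
    [3.9,0,0,0.7,0],
    [3.9,0,0,0.7,0],
    [3.9,0,0,0.7,0],
    [3.9,0,0,0.5,0],
    [3.9,0,0,0,0],
    [3.9,0,0,0,0]
  ]
}}

```text
time_s: 19.42
position: [0.5058, -0.1754, 0.0599]
tcp_rot: [[0.211, 0.977, 0.0], [0.977, -0.211, -0.0], [-0.0, 0.0, -1.0]]
contact_force: [0.6, -0.1, 0.4]
opening: 0.0432
```

Call:
{"method": "apply_moves", "body": {
  "commands": [
    [3.9,0,0,0.8,0],
    [3.9,0,0,0.8,0],
    [3.9,0,0,0.7,0],
    [3.9,0,0,0.4,0],
    [3.9,0,0,0.1,0],
    [3.9,0,0,0,0],
    [3.9,0,0,0,0]
  ]
}}

```text
time_s: 20.3
position: [0.5059, -0.1755, 0.0321]
tcp_rot: [[0.211, 0.977, 0.0], [0.977, -0.211, -0.0], [-0.0, 0.001, -1.0]]
contact_force: [0.7, 0.1, 0.3]
opening: 0.043
```

Call:
{"method": "apply_moves", "body": {
  "commands": [
    [3.9,0,0,0.15,0],
    [3.9,0,0,0.1,0],
    [3.9,0,0,0.03,0],
    [3.9,0,0,0,0],
    [3.9,0,0,0,0]
  ]
}}

```text
time_s: 20.92
position: [0.506, -0.1756, 0.03]
tcp_rot: [[0.211, 0.977, 0.0], [0.977, -0.211, -0.0], [-0.0, 0.0, -1.0]]
contact_force: [-2.9, 1.1, 9.0]
opening: 0.0429
```

Call:
{"method": "apply_moves", "body": {
  "commands": [
    [4.8,0,0,-0.05,0],
    [6.0,0,0,0,0],
    [7.0,0,0,0,0],
    [8.5,0,0,0,0],
    [8.5,0,0,-2,0],
    [8.5,0,0,-4,0],
    [8.5,0,0,-6,0],
    [8.5,0,0,-2,0],
    [8.5,0,0,0,0],
    [8.5,0,0,0,0],
    [8.5,0,0,0,0]
  ]
}}

```text
time_s: 22.3
position: [0.5047, -0.1748, 0.1676]
tcp_rot: [[0.212, 0.977, -0.003], [0.977, -0.212, 0.002], [0.001, -0.003, -1.0]]
contact_force: [-0.1, 0.7, -0.1]
opening: 0.0848
```

Run:
```python
from h import *
print(manip.get_state()['position'])
print(close('p50',(.506,-.1756),.05,.0215,.0015))
print(plan(.5288+.213*.019*.993,.1353-.0186,.17,-.213),.5288-.019*np.sin(.213),.1353-.019*np.cos(.213))
print(.5288-.0975*np.sin(.213),.1353-.0975*np.cos(.213))
```

```text
[ 0.50470314 -0.1747979   0.16761403]
(array([ 0.5064, -0.1759]), np.float64(34.4), array([[287., 209.]]))
(array([29.09, -3.43, -0.18]), np.float64(-0.0001)) 0.5247835320477146 0.1167293784382896
0.5081891776132719 0.04000338935438079
```

Call:
{"method": "apply_moves", "body": {
  "commands": [
    [8.5,5,-0.8,0,0],
    [8.5,5,-0.8,0,0],
    [8.5,5,-0.8,0,0],
    [8.5,5,-0.8,0,0],
    [8.5,5,-0.7,0,0],
    [8.5,4,-0.3,0,0],
    [8.5,0,0,0,0],
    [8.5,0,0,0,0],
    [8.5,0,0,0,0],
    [8.5,0,0,0,0]
  ]
}}

```text
time_s: 23.6
position: [0.526, 0.1159, 0.1694]
tcp_rot: [[0.213, 0.977, -0.0], [0.977, -0.213, -0.0], [-0.0, -0.0, -1.0]]
contact_force: [-0.5, -0.4, -1.3]
opening: 0.085
```

Run:
```python
from h import *
print(manip.get_state()['position'],close('h100',(.5247,.1167),.096,.026,.0007))
print(plan(.5247,.1167,.074,-.213))
```

```text
[0.52601568 0.11589185 0.16942638] (array([0.5263, 0.1149]), np.float64(29.2), array([[285., 231.]]))
(array([ 0.04, -0.14,  9.55]), np.float64(-0.0015))
```

Run:
```python
from h import *
c=eyes.get_calibration('wrist');a=bgr('wrist')
for P,col in(((.5247,.1167,.096),(0,255,0)),((.5263,.1149,.096),(0,0,255))):
    cv2.polylines(a,[(circ(c,*P,.026)*16).round().astype(np.int32)],True,col,1,cv2.LINE_AA,4)
p=proj(c,[.5247,.1167,.096])[0].astype(int);print(p-75)
cv2.imwrite('pics/h100c.png',cv2.resize(a[p[1]-75:p[1]+75,p[0]-75:p[0]+75],None,fx=3.8,fy=3.8,interpolation=cv2.INTER_CUBIC))
```

```text
[206 153]
```

View pics/h100c.png

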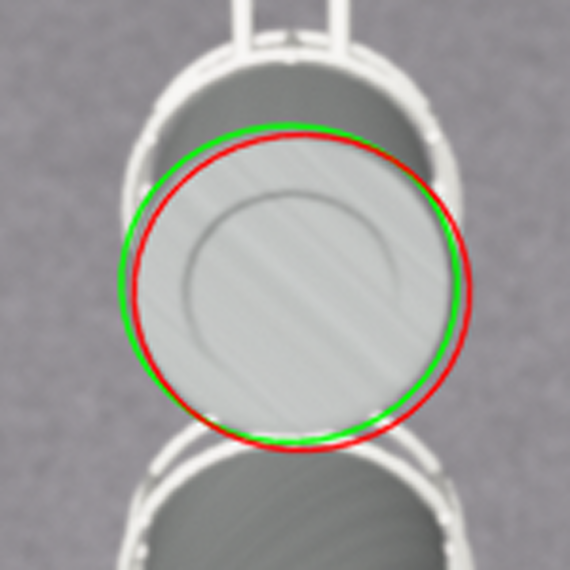

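The green circle (model) is concentric with the disc, and the red circle (free fit) is wrong. I'll use the model for this one.

Call:
{"method": "apply_moves", "body": {
  "commands": [
    [8.5,0.05,-0.15,0,0],
    [8.5,0,0,3,0],
    [8.5,0,0,3,0],
    [8.5,0,0,2.0,0],
    [8.5,0,0,1.1,0],
    [8.5,0,0,0,0],
    [8.5,0,0,0,0],
    [8.5,0,0,0,0],
    [8.5,0,0,0,0]
  ]
}}

```text
time_s: 24.82
position: [0.525, 0.1178, 0.0791]
tcp_rot: [[0.211, 0.977, 0.001], [0.977, -0.211, 0.0], [0.0, 0.001, -1.0]]
contact_force: [0.2, 0.9, -0.7]
opening: 0.0848
```

Run:
```python
from h import *
print(plan(.5247,.1167,.074,-.213))
```

```text
(array([-0.11, -0.01,  0.51]), np.float64(0.0))
```

Call:
{"method": "apply_moves", "body": {
  "commands": [
    [8.5,-0.1,0,0.5,0],
    [8.5,0,0,0,0],
    [8.5,0,0,0,0],
    [7,0,0,0,0],
    [5.8,0,0,0,0],
    [4.8,0,0,0,0],
    [4.8,0,0,0,0],
    [4.8,0,0,0,0],
    [4.8,0,0,0,0]
  ],
  "squeeze": 25
}}

```text
time_s: 25.95
position: [0.5244, 0.1168, 0.0736]
tcp_rot: [[0.211, 0.977, 0.0], [0.977, -0.211, 0.0], [0.0, 0.0, -1.0]]
contact_force: [-1.3, 0.3, 3.9]
opening: 0.0526
```

Call:
{"method": "apply_moves", "body": {
  "commands": [
    [4.8,0,0,-0.5,0],
    [4.8,0,0,-1,0],
    [4.8,0,0,-1,0],
    [4.8,0,0,-2,0],
    [4.8,0,0,-3,0],
    [4.8,0,0,-3.5,0],
    [4.8,0,0,0,0],
    [4.8,0,0,0,0],
    [4.8,0,0,0,0]
  ]
}}

```text
time_s: 27.08
position: [0.5234, 0.1167, 0.1822]
tcp_rot: [[0.211, 0.977, -0.002], [0.977, -0.211, -0.0], [-0.001, -0.002, -1.0]]
contact_force: [0.3, -0.3, -0.1]
opening: 0.052
```

Run:
```python
from h import *
print(inhand('ih100',.0222,.026)); print(plan(.5064,-.1759,.12,-.213),manip.get_state()['position'])
```

```text
(np.float64(1.0), array([18.9, 19.7, 20.2, 20.3, 19.5, 19.5, 20. , 20.9, 21.7, 22.3, 22.7,
       22.6, 22.4, 21.7, 21.5, 22. , 23.2, 24.8, 26.6, 27.9, 28. , 27.2,
       26.3, 25.2, 23.6, 21.6, 19.4, 17. , 15.5, 14.5, 13.5, 12.5, 11.7]))
(array([-28.96,   4.53,   6.23]), np.float64(-0.0001)) [0.52351874 0.11673423 0.18222293]
```

Call:
{"method": "apply_moves", "body": {
  "commands": [
    [4.8,-5,0.8,0,0],
    [4.8,-5,0.8,0,0],
    [4.8,-5,0.8,0,0],
    [4.8,-5,0.8,0,0],
    [4.8,-5,0.7,0,0],
    [4.8,-3,0.5,0,0],
    [4.8,-1,0,0,0],
    [4.8,0,0,3,0],
    [4.8,0,0,3,0],
    [4.8,0,0,0,0],
    [4.8,0,0,0,0],
    [4.8,0,0,0,0]
  ]
}}

```text
time_s: 28.62
position: [0.507, -0.1762, 0.125]
tcp_rot: [[0.211, 0.978, 0.002], [0.978, -0.211, -0.001], [-0.001, 0.002, -1.0]]
contact_force: [0.3, -0.4, 0.2]
opening: 0.0522
```

Run:
```python
from h import *
print(plan(.5063,-.1762,.034,-.213),manip.get_state()['position'])
```

```text
(array([-0.01, -0.09,  9.1 ]), np.float64(0.0005)) [ 0.50704532 -0.17619061  0.12495927]
```

Rim now at about 0.091. Next to about 0.056, just above beaker_50's top (0.050).

Call:
{"method": "apply_moves", "body": {
  "commands": [
    [4.8,0,-0.08,1.2,0],
    [4.8,0,0,1.2,0],
    [4.8,0,0,1,0],
    [4.8,0,0,0,0],
    [4.8,0,0,0,0],
    [4.8,0,0,0,0],
    [4.8,0,0,0,0]
  ]
}}

```text
time_s: 29.5
position: [0.5055, -0.1759, 0.0899]
tcp_rot: [[0.211, 0.977, 0.001], [0.977, -0.211, -0.0], [-0.0, 0.001, -1.0]]
contact_force: [-0.1, 0.5, -0.4]
opening: 0.0524
```

Call:
{"method": "apply_moves", "body": {
  "commands": [
    [4.8,0,0.06,0.4,0],
    [4.8,0,0,0.7,0],
    [4.8,0,0,0.7,0],
    [4.8,0,0,0.7,0],
    [4.8,0,0,0,0],
    [4.8,0,0,0,0]
  ]
}}

```text
time_s: 30.25
position: [0.5059, -0.176, 0.0645]
tcp_rot: [[0.211, 0.977, 0.0], [0.977, -0.211, -0.0], [-0.0, 0.0, -1.0]]
contact_force: [0.7, -0.0, -0.4]
opening: 0.0525
```

Call:
{"method": "apply_moves", "body": {
  "commands": [
    [4.8,0,0,0.8,0],
    [4.8,0,0,0.8,0],
    [4.8,0,0,0.8,0],
    [4.8,0,0,0.4,0],
    [4.8,0,0,0.1,0],
    [4.8,0,0,0,0],
    [4.8,0,0,0,0]
  ]
}}

```text
time_s: 31.12
position: [0.5061, -0.176, 0.0358]
tcp_rot: [[0.211, 0.977, 0.0], [0.977, -0.211, -0.0], [-0.0, 0.0, -1.0]]
contact_force: [-0.6, -0.7, -1.2]
opening: 0.0523
```

Call:
{"method": "apply_moves", "body": {
  "commands": [
    [4.8,0,0,0.12,0],
    [4.8,0,0,0.08,0],
    [4.8,0,0,0.05,0],
    [4.8,0,0,0,0],
    [4.8,0,0,0,0]
  ]
}}

```text
time_s: 31.75
position: [0.5062, -0.1761, 0.034]
tcp_rot: [[0.211, 0.977, 0.0], [0.977, -0.211, -0.0], [-0.0, 0.0, -1.0]]
contact_force: [-2.3, 1.1, 9.1]
opening: 0.0526
```

Call:
{"method": "apply_moves", "body": {
  "commands": [
    [5.8,0,0,-0.05,0],
    [7.0,0,0,0,0],
    [8.5,0,0,0,0],
    [8.5,0,0,0,0],
    [8.5,0,0,-2,0],
    [8.5,0,0,-4,0],
    [8.5,0,0,-6,0],
    [8.5,0,0,-2,0],
    [8.5,0,0,0,0],
    [8.5,0,0,0,0],
    [8.5,0,0,0,0]
  ]
}}

```text
time_s: 33.12
position: [0.5049, -0.1753, 0.1716]
tcp_rot: [[0.211, 0.977, -0.003], [0.977, -0.211, 0.002], [0.001, -0.003, -1.0]]
contact_force: [-0.2, 0.4, -0.1]
opening: 0.0851
```

Run:
```python
from h import *
print(manip.get_state()['position'])
print(close('p100',(.506,-.176),.056,.026,.0015))
print(plan(.5082,.0400,.18,-.213))
```

```text
[ 0.50491078 -0.1753468   0.17162027]
(array([ 0.5068, -0.1763]), np.float64(33.8), array([[287., 209.]]))
(array([21.12, -4.25, -0.79]), np.float64(-0.0001))
```

Call:
{"method": "apply_moves", "body": {
  "commands": [
    [8.5,5,-1,-0.8,0],
    [8.5,5,-1,0,0],
    [8.5,5,-1,0,0],
    [8.5,5,-1,0,0],
    [8.5,1.1,-0.3,0,0],
    [8.5,0,0,0,0],
    [8.5,0,0,0,0],
    [8.5,0,0,0,0],
    [8.5,0,0,0,0]
  ]
}}

```text
time_s: 34.3
position: [0.5086, 0.0385, 0.1815]
tcp_rot: [[0.213, 0.977, -0.0], [0.977, -0.213, -0.0], [-0.0, 0.0, -1.0]]
contact_force: [0.1, 0.0, 0.3]
opening: 0.0847
```

Run:
```python
from h import *
print(plan(.5080,.0400,.080,-.213),manip.get_state()['position'],close('h150',(.508,.04),.102,.0305,.0006))
```

```text
(array([ 0.14, -0.09, 10.15]), np.float64(-0.0015)) [0.50856039 0.03846244 0.18147672] (array([0.5081, 0.0407]), np.float64(25.0), array([[283., 223.]]))
```

Call:
{"method": "apply_moves", "body": {
  "commands": [
    [8.5,0.1,-0.08,0,0],
    [8.5,0,0,3,0],
    [8.5,0,0,3,0],
    [8.5,0,0,2.5,0],
    [8.5,0,0,1.1,0],
    [8.5,0,0,0,0],
    [8.5,0,0,0,0],
    [8.5,0,0,0,0],
    [8.5,0,0,0,0]
  ]
}}

```text
time_s: 35.48
position: [0.5084, 0.0405, 0.0862]
tcp_rot: [[0.211, 0.977, 0.001], [0.977, -0.211, -0.0], [0.0, 0.001, -1.0]]
contact_force: [0.9, 1.1, -0.5]
opening: 0.0849
```

Run:
```python
from h import *
print(plan(.5081,.0400,.080,-.213))
```

```text
(array([-0.05, -0.02,  0.62]), np.float64(-0.0))
```

Call:
{"method": "apply_moves", "body": {
  "commands": [
    [8.5,-0.05,0,0.6,0],
    [8.5,0,0,0,0],
    [8.5,0,0,0,0],
    [7.5,0,0,0,0],
    [6.5,0,0,0,0],
    [5.7,0,0,0,0],
    [5.7,0,0,0,0],
    [5.7,0,0,0,0],
    [5.7,0,0,0,0]
  ],
  "squeeze": 25
}}

```text
time_s: 36.6
position: [0.508, 0.04, 0.0797]
tcp_rot: [[0.211, 0.977, 0.0], [0.977, -0.211, -0.0], [0.0, 0.0, -1.0]]
contact_force: [-0.2, -0.6, 3.1]
opening: 0.0607
```

Call:
{"method": "apply_moves", "body": {
  "commands": [
    [5.7,0,0,-0.5,0],
    [5.7,0,0,-1,0],
    [5.7,0,0,-1,0],
    [5.7,0,0,-2,0],
    [5.7,0,0,-3,0],
    [5.7,0,0,-3,0],
    [5.7,0,0,0,0],
    [5.7,0,0,0,0],
    [5.7,0,0,0,0]
  ]
}}

```text
time_s: 37.72
position: [0.5068, 0.0402, 0.1831]
tcp_rot: [[0.211, 0.977, -0.003], [0.977, -0.211, 0.0], [-0.0, -0.003, -1.0]]
contact_force: [-0.9, 0.0, -1.8]
opening: 0.0612
```

Run:
```python
from h import *
print(inhand('ih150',.022,.0305)); print(plan(.5067,-.1764,.125,-.213),manip.get_state()['position'])
```

```text
(np.float64(-1.25), array([12.6, 13.7, 15. , 16.4, 18.4, 20.7, 23.5, 26.5, 29.2, 31. , 31.7,
       32. , 31.9, 31.4, 30.5, 29.5, 28.9, 28.2, 27.2, 25.9, 24.2, 24.4,
       25.5, 25.6, 25.1, 23.9, 22.1, 19.5, 17.1, 15.5, 14.1, 12.9, 11.9]))
(array([-21.17,   4.57,   5.81]), np.float64(-0.0001)) [0.50689612 0.04015193 0.18316075]
```

View pics/ih150.png

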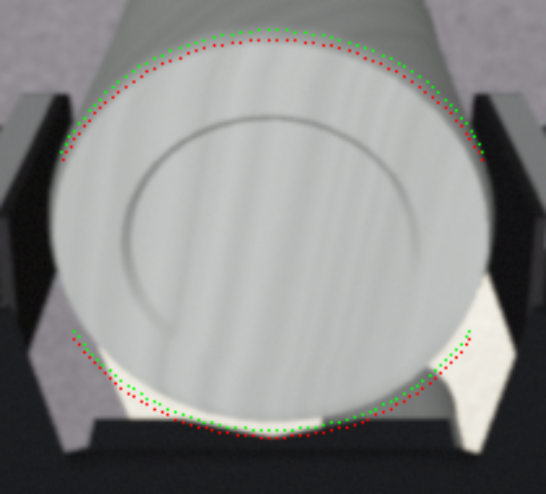

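The disc spans rows 38–423 against 30–430 for the zero-offset model, so both are centred alike and the offset is about 0. Carrying it over.

Call:
{"method": "apply_moves", "body": {
  "commands": [
    [5.7,-5,1,0,0],
    [5.7,-5,1,0,0],
    [5.7,-5,1,0,0],
    [5.7,-4,1,0,0],
    [5.7,-2.2,0.4,0,0],
    [5.7,0,0,0,0],
    [5.7,0,0,3,0],
    [5.7,0,0,2.5,0],
    [5.7,0,0,0,0],
    [5.7,0,0,0,0],
    [5.7,0,0,0,0],
    [5.7,0,0,0,0]
  ]
}}

```text
time_s: 39.28
position: [0.5065, -0.1767, 0.1305]
tcp_rot: [[0.211, 0.977, 0.001], [0.977, -0.211, -0.001], [-0.001, 0.002, -1.0]]
contact_force: [-0.4, -0.2, -1.0]
opening: 0.0611
```

Run:
```python
from h import *
print(plan(.5067,-.1763,.100,-.213),manip.get_state()['position'])
```

```text
(array([0.04, 0.  , 3.05]), np.float64(0.0001)) [ 0.50653359 -0.17665628  0.13047124]
```

Call:
{"method": "apply_moves", "body": {
  "commands": [
    [5.7,0.04,0,1.2,0],
    [5.7,0,0,1.2,0],
    [5.7,0,0,0.6,0],
    [5.7,0,0,0,0],
    [5.7,0,0,0,0],
    [5.7,0,0,0,0],
    [5.7,0,0,0,0]
  ]
}}

```text
time_s: 40.15
position: [0.5063, -0.1762, 0.0998]
tcp_rot: [[0.211, 0.977, 0.001], [0.977, -0.211, -0.0], [-0.0, 0.001, -1.0]]
contact_force: [-0.4, 0.5, 0.2]
opening: 0.0614
```

Call:
{"method": "apply_moves", "body": {
  "commands": [
    [5.7,0,0.03,0.6,0],
    [5.7,0,0,0.7,0],
    [5.7,0,0,0.7,0],
    [5.7,0,0,0.7,0],
    [5.7,0,0,0,0],
    [5.7,0,0,0,0]
  ]
}}

```text
time_s: 40.9
position: [0.5065, -0.1762, 0.0725]
tcp_rot: [[0.211, 0.977, 0.0], [0.977, -0.211, -0.0], [-0.0, 0.0, -1.0]]
contact_force: [-0.5, 0.6, -1.3]
opening: 0.0611
```

Call:
{"method": "apply_moves", "body": {
  "commands": [
    [5.7,0,0,0.8,0],
    [5.7,0,0,0.8,0],
    [5.7,0,0,0.8,0],
    [5.7,0,0,0.5,0],
    [5.7,0,0,0.1,0],
    [5.7,0,0,0,0],
    [5.7,0,0,0,0]
  ]
}}

```text
time_s: 41.78
position: [0.5066, -0.1762, 0.0428]
tcp_rot: [[0.211, 0.977, 0.0], [0.977, -0.211, -0.0], [-0.0, 0.001, -1.0]]
contact_force: [0.3, -0.8, -0.9]
opening: 0.0612
```

Call:
{"method": "apply_moves", "body": {
  "commands": [
    [5.7,0,0,0.15,0],
    [5.7,0,0,0.1,0],
    [5.7,0,0,0.08,0],
    [5.7,0,0,0,0],
    [5.7,0,0,0,0]
  ]
}}

```text
time_s: 42.4
position: [0.5066, -0.1765, 0.0403]
tcp_rot: [[0.211, 0.977, 0.0], [0.977, -0.211, -0.001], [-0.001, 0.0, -1.0]]
contact_force: [-2.4, 0.4, 9.3]
opening: 0.0612
```

Call:
{"method": "apply_moves", "body": {
  "commands": [
    [6.8,0,0,-0.05,0],
    [8.5,0,0,0,0],
    [8.5,0,0,0,0],
    [8.5,0,0,0,0],
    [8.5,0,0,-2,0],
    [8.5,0,0,-4,0],
    [8.5,0,0,-6,0],
    [8.5,0,0,-4,0],
    [8.5,0,0,0,0],
    [8.5,0,0,0,0],
    [8.5,0,0,0,0]
  ]
}}

```text
time_s: 43.78
position: [0.5054, -0.1756, 0.1979]
tcp_rot: [[0.211, 0.977, -0.003], [0.977, -0.211, 0.002], [0.001, -0.003, -1.0]]
contact_force: [-0.3, -0.1, -0.1]
opening: 0.0849
```

Run:
```python
from h import *
print(manip.get_state()['position'])
print(close('p150',(.5066,-.1765),.062,.0305,.0015))
cv2.imwrite('pics/scene3.png',bgr('scene'));cv2.imwrite('pics/side3.png',bgr('side'))
cv2.imwrite('pics/v3.png',np.hstack([cv2.resize(cv2.imread('pics/scene3.png')[100:280,90:410],(560,315)),cv2.resize(cv2.imread('pics/p150.png'),(240,180)).repeat(1,0) if 0 else np.zeros((315,1,3),np.uint8)]))
```

```text
[ 0.5053981  -0.1755657   0.19790885]
(array([ 0.5077, -0.1769]), np.float64(34.1), array([[288., 202.]]))
```

View pics/scene3.png

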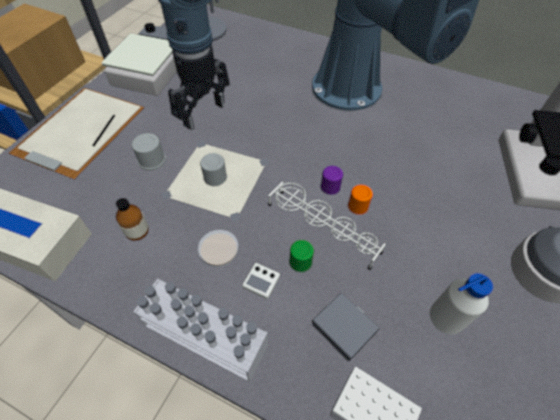

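The scene shows the stand empty and in place, the nest on the paper at (214,168), and the big beaker still at (148,150). Moving to hover over beaker_250.

Call:
{"method": "apply_moves", "body": {
  "commands": [
    [8.5,-4.5,1.5,0,0],
    [8.5,-4.5,1.5,0,0],
    [8.5,-4,1.5,0,0],
    [8.5,-3,1.2,0,0],
    [8.5,-1,0.4,0,0],
    [8.5,0,0,0,0],
    [8.5,0,0,0,0],
    [8.5,0,0,0,0],
    [8.5,0,0,0,0]
  ]
}}

```text
time_s: 45.05
position: [0.5302, -0.3544, 0.1999]
tcp_rot: [[0.21, 0.978, 0.0], [0.978, -0.21, -0.0], [-0.0, 0.0, -1.0]]
contact_force: [-0.7, -0.7, 0.4]
opening: 0.0852
```

Run:
```python
from h import *
s=manip.get_state();print(s['position'],ray(eyes.get_calibration('scene'),134,236,0))
q=(.5295,-.355)
c=eyes.get_calibration('wrist');a=bgr('wrist')
print(close('h250',q,.068,.035,.003))
for P,col in(((*q,.068),(0,255,0)),):
    cv2.polylines(a,[(circ(c,*P,.035)*16).round().astype(np.int32)],True,col,1,cv2.LINE_AA,4)
b=cv2.imread('pics/h250.png');m=(b!=a).any(2)&(b[...,2]>200)&(b[...,1]<120);a[m]=(0,0,255)
cv2.imwrite('pics/h250c.png',a)
```

```text
[ 0.530208   -0.35444444  0.19993809] [ 0.7451083  -0.25390259  0.        ]
(array([ 0.5325, -0.3614]), np.float64(24.0), array([[289., 210.]]))
```

View pics/h250c.png

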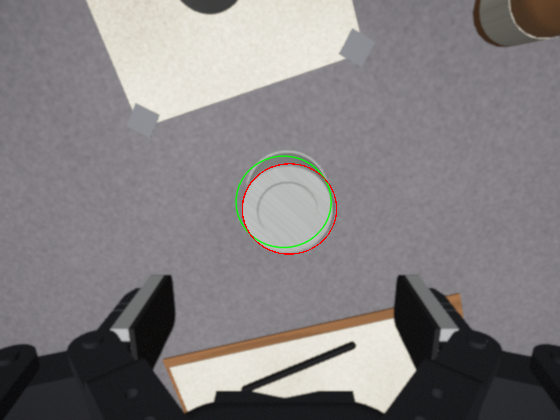

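The red fit sits on the disc at (289,209), so beaker_250 is at (0.5325, -0.3614). Descending to it.

Call:
{"method": "apply_moves", "body": {
  "commands": [
    [8.5,-0.6,0.4,0,0],
    [8.5,0,0,3,0],
    [8.5,0,0,3,0],
    [8.5,0,0,2,0],
    [8.5,0,0,0,0],
    [8.5,0,0,0,0],
    [8.5,0,0,0,0]
  ]
}}

```text
time_s: 46.02
position: [0.5334, -0.3627, 0.1213]
tcp_rot: [[0.211, 0.977, 0.002], [0.977, -0.211, -0.002], [-0.001, 0.002, -1.0]]
contact_force: [0.2, -0.2, -0.4]
opening: 0.0849
```

Run:
```python
from h import *
print(manip.get_state()['position'],close('h250b',(.5325,-.3614),.068,.035,.001),inhand('x',.12-.068,.035)[0])
print(plan(.5325,-.3614,.046,-.213))
```

```text
[ 0.5334317  -0.36266352  0.1213086 ] (array([ 0.5321, -0.3611]), np.float64(25.8), array([[281., 240.]])) -1.25
(array([ 0.09, -0.1 ,  7.49]), np.float64(0.0001))
```

Two fits agree to 0.5 mm. Continuing down.

Call:
{"method": "apply_moves", "body": {
  "commands": [
    [8.5,0.1,-0.12,1,0],
    [8.5,0,0,2,0],
    [8.5,0,0,2,0],
    [8.5,0,0,1.5,0],
    [8.5,0,0,0.8,0],
    [8.5,0,0,0,0],
    [8.5,0,0,0,0],
    [8.5,0,0,0,0]
  ]
}}

```text
time_s: 47.12
position: [0.5322, -0.3611, 0.0476]
tcp_rot: [[0.211, 0.977, 0.001], [0.977, -0.211, -0.001], [-0.001, 0.001, -1.0]]
contact_force: [0.3, -0.4, 0.1]
opening: 0.0847
```

Call:
{"method": "apply_moves", "body": {
  "commands": [
    [7.8,0,0,0,0],
    [7.2,0,0,0,0],
    [6.6,0,0,0,0],
    [6.6,0,0,0,0],
    [6.6,0,0,0,0],
    [6.6,0,0,0,0]
  ],
  "squeeze": 30
}}

```text
time_s: 47.88
position: [0.532, -0.361, 0.0473]
tcp_rot: [[0.211, 0.977, 0.001], [0.977, -0.211, -0.001], [-0.001, 0.001, -1.0]]
contact_force: [-0.9, 0.6, 5.6]
opening: 0.0694
```

Call:
{"method": "apply_moves", "body": {
  "commands": [
    [6.6,0,0,-0.5,0],
    [6.6,0,0,-1.5,0],
    [6.6,0,0,-3,0],
    [6.6,0,0,-3,0],
    [6.6,0,0,-2,0],
    [6.6,0,0,0,0],
    [6.6,0,0,0,0],
    [6.6,0,0,0,0]
  ]
}}

```text
time_s: 48.88
position: [0.531, -0.36, 0.145]
tcp_rot: [[0.211, 0.977, -0.002], [0.977, -0.211, 0.002], [0.002, -0.002, -1.0]]
contact_force: [0.5, 0.7, -1.6]
opening: 0.0691
```

Run:
```python
from h import *
print(manip.get_state()['position'],inhand('ih250',.0207,.035)); print(plan(.5072,-.1767,.145,-.213))
```

```text
[ 0.53097705 -0.35995653  0.14496513] (np.float64(-1.75), array([12.2, 13.8, 15.7, 17.8, 19.3, 20.6, 21.6, 22.6, 23.4, 23.4, 23.3,
       22.9, 22. , 21.3, 20.9, 21. , 20.3, 20.1, 19.8, 19.6, 20. , 21.3,
       22.5, 23.4, 23. , 22.4, 22.1, 21.7, 21. , 20. , 18.7, 17.4, 16. ]))
(array([17.42, -6.21,  0.05]), np.float64(-0.0001))
```

The edge peaks are symmetric (±1.75 mm), so the held beaker is centred.

Call:
{"method": "apply_moves", "body": {
  "commands": [
    [6.6,4.5,-1.6,0,0],
    [6.6,4.5,-1.6,0,0],
    [6.6,4.5,-1.6,0,0],
    [6.6,3,-1.1,0,0],
    [6.6,0.9,-0.3,0,0],
    [6.6,0,0,2,0],
    [6.6,0,0,0,0],
    [6.6,0,0,0,0],
    [6.6,0,0,0,0],
    [6.6,0,0,0,0]
  ]
}}

```text
time_s: 50.18
position: [0.5082, -0.1779, 0.1272]
tcp_rot: [[0.212, 0.977, 0.001], [0.977, -0.212, -0.001], [-0.0, 0.001, -1.0]]
contact_force: [-0.0, -1.0, 0.2]
opening: 0.0697
```

Run:
```python
from h import *
print(plan(.5072,-.1767,.115,-.213),manip.get_state()['position'])
```

```text
(array([ 0.1 , -0.12,  1.22]), np.float64(-0.0003)) [ 0.50818588 -0.17792695  0.12719422]
```

Call:
{"method": "apply_moves", "body": {
  "commands": [
    [6.6,0.08,-0.1,0.7,0],
    [6.6,0,0,0.4,0],
    [6.6,0,0,0,0],
    [6.6,0,0,0,0],
    [6.6,0,0,0,0],
    [6.6,0,0,0,0]
  ]
}}

```text
time_s: 50.92
position: [0.5072, -0.1766, 0.1158]
tcp_rot: [[0.211, 0.977, 0.0], [0.977, -0.211, -0.0], [-0.0, 0.0, -1.0]]
contact_force: [-0.0, -0.4, -1.6]
opening: 0.0696
```

On target. Descending.

Call:
{"method": "apply_moves", "body": {
  "commands": [
    [6.6,0,0,0.6,0],
    [6.6,0,0,0.6,0],
    [6.6,0,0,0.6,0],
    [6.6,0,0,0.6,0],
    [6.6,0,0,0,0],
    [6.6,0,0,0,0]
  ]
}}

```text
time_s: 51.68
position: [0.5072, -0.1765, 0.0917]
tcp_rot: [[0.211, 0.977, 0.0], [0.977, -0.211, -0.0], [-0.0, 0.0, -1.0]]
contact_force: [-0.1, 0.0, -1.6]
opening: 0.0692
```

Call:
{"method": "apply_moves", "body": {
  "commands": [
    [6.6,0,0,0.8,0],
    [6.6,0,0,0.8,0],
    [6.6,0,0,0.8,0],
    [6.6,0,0,0.8,0],
    [6.6,0,0,0.6,0],
    [6.6,0,0,0.2,0],
    [6.6,0,0,0,0],
    [6.6,0,0,0,0]
  ]
}}

```text
time_s: 52.68
position: [0.5073, -0.1766, 0.052]
tcp_rot: [[0.211, 0.977, 0.001], [0.977, -0.211, -0.0], [-0.0, 0.001, -1.0]]
contact_force: [0.3, -0.5, -1.2]
opening: 0.0697
```

Call:
{"method": "apply_moves", "body": {
  "commands": [
    [6.6,0,0,0.3,0],
    [6.6,0,0,0.1,0],
    [6.6,0,0,0.05,0],
    [6.6,0,0,0.05,0],
    [6.6,0,0,0,0],
    [6.6,0,0,0,0]
  ]
}}

```text
time_s: 53.42
position: [0.507, -0.1765, 0.0473]
tcp_rot: [[0.211, 0.977, -0.0], [0.977, -0.211, 0.0], [-0.0, -0.0, -1.0]]
contact_force: [-3.6, 1.9, 7.1]
opening: 0.0694
```

Contact came at exactly the grasp height (0.0473), so it is down flat. Releasing and lifting away.

Call:
{"method": "apply_moves", "body": {
  "commands": [
    [7.6,0,0,-0.05,0],
    [8.5,0,0,0,0],
    [8.5,0,0,0,0],
    [8.5,0,0,0,0],
    [8.5,0,0,-2,0],
    [8.5,0,0,-4,0],
    [8.5,0,0,-6,0],
    [8.5,0,0,-5,0],
    [8.5,0,0,0,0],
    [8.5,0,0,0,0],
    [8.5,0,0,0,0],
    [8.5,0,0,0,0]
  ]
}}

```text
time_s: 54.92
position: [0.5064, -0.1761, 0.2157]
tcp_rot: [[0.211, 0.977, -0.002], [0.977, -0.211, 0.001], [0.001, -0.003, -1.0]]
contact_force: [1.0, 0.4, 0.5]
opening: 0.0847
```

Run:
```python
from h import *
s=manip.get_state();print(s['time_s'],s['position'],close('p250',(.507,-.1765),.068,.035,.0015))
b=bgr('side');cv2.imwrite('pics/side4.png',b);a=bgr('scene')
cv2.imwrite('pics/fin.png',np.hstack([cv2.resize(a[100:310,90:400],(465,315)),cv2.resize(cv2.imread('pics/p250.png')[100:310,180:400],(330,315))]))
# other things unmoved? compare to the first pictures
for n,x in(('side',b),('scene',a)):
    d=cv2.GaussianBlur(cv2.absdiff(cv2.imread(f'pics/{n}0.png'),x),(5,5),0).max(2)>40
    k,l,st,ce=cv2.connectedComponentsWithStats(d.astype(np.uint8))
    print(n,[(tuple(ce[i].astype(int)),int(st[i,4])) for i in range(1,k) if st[i,4]>15])
```

```text
54.925 [ 0.50640053 -0.17609903  0.21565347] (array([ 0.5108, -0.169 ]), np.float64(34.9), array([[288., 187.]]))
side [((np.int64(462), np.int64(20)), 1385), ((np.int64(509), np.int64(108)), 13774), ((np.int64(374), np.int64(88)), 9980), ((np.int64(554), np.int64(26)), 95), ((np.int64(432), np.int64(92)), 90), ((np.int64(450), np.int64(94)), 148), ((np.int64(453), np.int64(125)), 138), ((np.int64(430), np.int64(139)), 82), ((np.int64(415), np.int64(177)), 64), ((np.int64(328), np.int64(199)), 350), ((np.int64(444), np.int64(222)), 732), ((np.int64(482), np.int64(237)), 887), ((np.int64(556), np.int64(222)), 33), ((np.int64(294), np.int64(234)), 128), ((np.int64(411), np.int64(285)), 4609), ((np.int64(274), np.int64(249)), 101), ((np.int64(494), np.int64(278)), 1523), ((np.int64(256), np.int64(264)), 84), ((np.int64(238), np.int64(277)), 69), ((np.int64(554), np.int64(275)), 29), ((np.int64(549), np.int64(294)), 522), ((np.int64(447), np.int64(321)), 31), ((np.int64(430), np.int64(330)), 75)]
scene [((np.int64(190), np.int64(56)), 4212), ((np.int64(203), np.int64(11)), 95), ((np.int64(316), np.int64(26)), 1799), ((np.int64(361), np.int64(6)), 76), ((np.int64(427), np.int64(25)), 3875), ((np.int64(340), np.int64(19)), 24), ((np.int64(174), np.int64(32)), 41), ((np.int64(145), np.int64(142)), 263), ((np.int64(138), np.int64(156)), 19), ((np.int64(215), np.int64(171)), 901), ((np.int64(289), np.int64(176)), 55), ((np.int64(286), np.int64(195)), 233), ((np.int64(314), np.int64(212)), 185), ((np.int64(340), np.int64(227)), 154), ((np.int64(364), np.int64(241)), 112)]
```

View pics/fin.png

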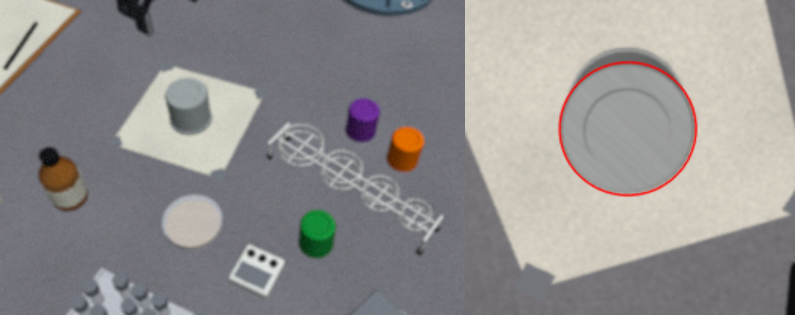

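The last wrist fit puts beaker_250 at (0.5108, -0.1690), about 8 mm from where I released it. I'll check that numerically against the other cameras and the paper.

Run:
```python
from h import *
s=manip.get_state();print(s['time_s'],s['position'],s['tcp_rot'][:,2])
def paper(n,a,c):
    m=((cv2.cvtColor(a,cv2.COLOR_BGR2GRAY)>165)*255).astype(np.uint8)
    k,l,st,ce=cv2.connectedComponentsWithStats(m);i=1+np.argmax([st[j,4] if 0<1 else 0 for j in range(1,k)])
    return l,st,ce
for n in('wrist','scene','side'):
    c=eyes.get_calibration(n);a=bgr(n);print(n,'expected px',proj(c,[.507,-.1765,.068]).round(1),'rim',proj(c,[.507,-.1765,0]).round(1))
    for st in (.0015,.005):
        print(close('f_'+n,(.507,-.1765),.068,.035,st,n))
    # beaker silhouette against the paper: dark pixels
    g=cv2.cvtColor(a,cv2.COLOR_BGR2GRAY);p=proj(c,[.507,-.1765,.04])[0].astype(int)
    m=(g<170).astype(np.uint8);k,l,stt,ce=cv2.connectedComponentsWithStats(m);i=l[p[1],p[0]];print('sil',stt[i])
    # expected silhouette box
    Q=np.vstack([circ(c,.507,-.1765,.068,.035),circ(c,.507,-.1765,.002,.037)]);print('exp box',Q.min(0).round(1),(Q.max(0)-Q.min(0)).round(1))
```

```text
55.075 [ 0.50683018 -0.17636423  0.21647516] [-1.10123790e-03  6.78786221e-04 -9.99999163e-01]
wrist expected px [[284.5 196.5]] rim [[284.4 178. ]]
(array([ 0.5108, -0.1691]), np.float64(34.8), array([[287., 186.]]))
(array([ 0.5107, -0.169 ]), np.float64(34.8), array([[287., 186.]]))
sil [ 243  131   90   98 6776]
exp box [239.5 138.9] [89.9 99.6]
scene expected px [[212.  159.6]] rim [[215.4 177.5]]
(array([ 0.5112, -0.1692]), np.float64(13.1), array([[214., 162.]]))
(array([ 0.5112, -0.1692]), np.float64(13.0), array([[214., 162.]]))
sil [200 152  31  38 936]
exp box [197.8 149.4] [31.7 38.6]
side expected px [[331.5 185.5]] rim [[329.3 200.1]]
(array([ 0.5086, -0.1701]), np.float64(10.3), array([[330., 187.]]))
(array([ 0.5086, -0.1701]), np.float64(10.3), array([[330., 187.]]))
sil [330 191   2   1   2]
exp box [317.9 177.4] [25. 31.]
```

Run:
```python
from h import *
def fitim(f,n,x0,z,r,st=.003):
    a=cv2.imread(f);c=eyes.get_calibration(n);g=cv2.GaussianBlur(cv2.cvtColor(a,cv2.COLOR_BGR2GRAY).astype(float),(0,0),.8)
    q,s=fit(lambda v:edge(g,c,v[0],v[1],z,r),x0,(st,st));return q.round(4),round(s,1)
for n in('scene','side'):
    for k in '03':
        if k=='3' and n=='side': continue
        print(n,k,'250',fitim(f'pics/{n}{k}.png',n,(.53,-.357),.068,.035))
print('150 scene3',fitim('pics/scene3.png','scene',(.507,-.1765),.062,.0305,.002),'250 at place',)
for n,u,v in (('scene',190,190),('side',345,215)):
    a=bgr(n);c=eyes.get_calibration(n);h=cv2.cvtColor(a,cv2.COLOR_BGR2GRAY);_,m=cv2.threshold(h,175,255,0)
    k,l,st,ce=cv2.connectedComponentsWithStats(m);i=l[v,u];yx=np.argwhere(l==i)
    P=np.array([ray(c,x,y,0)[:2] for y,x in yx]);print(n,cv2.minAreaRect((P*1000).astype(np.float32)))
print(fitim('pics/p150.png','wrist',(.5,.5),.06,.03) if 0 else '')
```

```text
scene 0 250 (array([ 0.5308, -0.3617]), np.float64(11.8))
scene 3 250 (array([ 0.5307, -0.3618]), np.float64(11.9))
side 0 250 (array([ 0.5287, -0.3632]), np.float64(9.1))
150 scene3 (array([ 0.5079, -0.1773]), np.float64(12.8)) 250 at place
scene ((506.1880187988281, -173.47256469726562), (199.90557861328125, 200.00857543945312), 5.433241367340088)
side ((507.2364196777344, -176.2880859375), (200.68539428710938, 200.8260040283203), 5.496791362762451)
```

Three cameras agree that beaker_250 stands flat, with its top at 68 mm, at about (0.5105, -0.169). The paper has not moved. Since my release the beaker has shifted about 8 mm. That is mostly along the tool's x axis, which the jaws cannot push, so I take it to be the announced knock. It is still about 7 mm from the sheet's centre, so the nest is intact and in the middle. I'll wait briefly to confirm it is still, then hand in.

Call:
{"method": "apply_moves", "body": {
  "commands": [
    [8.5,0,0,0,0],
    [8.5,0,0,0,0],
    [8.5,0,0,0,0],
    [8.5,0,0,0,0],
    [8.5,0,0,0,0],
    [8.5,0,0,0,0]
  ]
}}

```text
time_s: 56.38
position: [0.5071, -0.1765, 0.2172]
tcp_rot: [[0.211, 0.977, 0.0], [0.977, -0.211, 0.0], [0.0, 0.0, -1.0]]
contact_force: [-0.2, -0.4, 0.1]
opening: 0.0849
```

Run:
```python
from h import *
q=close('last',(.5105,-.169),.068,.035,.0015);print(q,close('last2',(.5105,-.169),.068,.035,.0015,'scene'))
if np.hypot(q[0][0]-.5107,q[0][1]+.169)<.002: print(manip.finish_job())
```

```text
(array([ 0.5108, -0.1691]), np.float64(34.9), array([[287., 186.]])) (array([ 0.5111, -0.1692]), np.float64(13.0), array([[214., 162.]]))
the job is handed in; nothing more can be done
None
```

All five beakers are nested mouth down on the paper and the job is handed in, but the nest ended about 7 mm off the sheet's centre. I drew the 25, 50, 100 and 150 straight up out of the stand and placed them smallest first, then set the 250 over them.

**Last checks that passed:**
- Each beaker touched down at its expected height.
- The nest was not moving at hand-in, after about 56 s.
- The final picture shows the stand empty and in place, and a comparison with the first pictures shows the other things on the bench unmoved.

**One check disagreed:** I released the 250 at (0.507, -0.1765), but afterwards all three cameras put it, flat, at about (0.511, -0.169), a shift of about 8 mm. I took this for the announced knock, because it ran across the direction the jaws move, but I did not see it happen. I left it there rather than disturb the nest. How the inner beakers stand after the shift could not be seen.

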